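# Slide the locked stage under the inspection camera

### The job

Bring the dish under the inspection camera: with a fingertip press the lock button on the sliding stage, keep it held down while you push the stage along its rail until it is fully home against the stop of the camera post, then let the button come up so that the stage is locked there. Do not let the lock drop in on the way. The dish rides along in its seat and must not be lifted or knocked out of it; do not touch the camera post, and leave the things standing about where they are.

Things in the scene. Friction and masses are not known exactly. Their poses are not given: they have to be found in the camera images.
- rail: slotted grey metal rail fixed to the table, 370 mm long, 60 mm wide, 32 mm high; origin on the table under its middle, z up, y along it towards the camera post (the way the stage must go). On it rides the sliding stage, a dark steel plate 70 mm wide and 208 mm long, its top 45 mm above the table, 0.6 kg.
- stage (a joint): how far the sliding stage has moved along the rail from its parked position, in m: 0 at the start, growing towards the camera post, 0.096 when it meets the post's stop. Unlocked, it slides with 1 to 2 N.
- lock_button (a joint): how far the lock button is pressed, in m: 0 up, 0.007 fully down; 3 N starts it, 6.3 N holds it fully down. Up, a spring dog under it stands in a notch of the rail and locks the stage (1 mm of play). The stage is free while the button is more than 3 mm down. There are notches every 12 mm, the last at the stop: let go on the way, the dog drops into the next one. Between notches the button cannot come up.
- button_top (a point): centre of the top of the lock button, a grey ribbed rectangle 30 mm across the rail and 28 mm along it, at the stage's end far from the camera; 54 mm above the table when up. y along the rail to the camera. 20 mm ahead of it (+y) is the face of the thumb rest, an upright plate 50 mm wide, 7 mm thick, its top 14 mm above the button: a finger on the button can push against it.
- stage_nose (a point): tip of the stage's rubber buffer, the foremost point of the stage, 39 mm above the table on the rail's centre line, 190 mm ahead of the button's centre. z up, y along the rail towards the camera post.
- stop_face (a point): the point on the near face of the camera post's clamp block that the buffer meets, 39 mm above the table on the rail's centre line: the stage is fully home when the buffer's tip is on it and can go no farther. z up, y along the rail, away from the stage.
- camera_post: fixed stand clamped on the rail: block 70 x 50 mm, 50 mm high, steel post to 195 mm, camera barrel 41 mm across overhanging the stage, lens down, from 95 to 213 mm above the table with its cable. Origin on the table under the block; y along the rail, away from the stage; barrel axis 85 mm from it in -y, 130 mm ahead of the button when the stage is home.
- dish_seat (a point): centre of the round seat on the stage, within six steel pins 7 mm high; 51 mm above the table, 130 mm ahead of the button's centre.
- sample_dish: clear plastic dish 89 mm across and 14 mm high that stands loose on the stage's seat between the pins; origin at the centre of its underside, 51 mm above the table.
- vial_a: small glass vial with a black screw cap, 22 mm across and 51 mm tall; bystander, origin at the centre of its underside.
- capped_bottle: reagent bottle with a black screw cap, 49 mm across and 94 mm tall; bystander, origin at the centre of its underside.
- knurled_knob: spare knurled knob, 24 mm across and 16 mm high; bystander, origin at the centre of its underside.
- spare_dish: empty clear dish, 89 mm across and 14 mm high, like the one on the stage but standing on the table; bystander, origin at the centre of its underside.
- ear_bar: steel rod 8 mm thick and 86 mm long with a pointed end, lying on the table; bystander, origin at the centre of its underside.

How it is judged:
On the way, in this order (a step that is already met when the one before it is completed fails the run):
1. the lock button is pressed down with the stage still at its parked position (value of joint lock_button above 0.0025 m and value of joint stage below 0.015 m), for 0.1 s.
2. with the button still down, the stage is slid fully home: its buffer within 3 mm of the stop (horizontal distance between stage_nose and stop_face below 0.003 m and value of joint lock_button above 0.002 m), for 0.1 s.
At the end, for the whole second after the job is handed in: The stage's buffer is within 3 mm of the camera post's stop, the lock button is up (less than 0.8 mm down), the stage is at rest and the dish stands flat in its seat, centred within 6 mm (horizontal distance between stage_nose and stop_face below 0.003 m and value of joint lock_button below 0.0008 m and velocity of joint stage between -0.005 and 0.005 m/s and horizontal distance between sample_dish and dish_seat below 0.006 m and distance between sample_dish and dish_seat below 0.008 m and angle between sample_dish's own z axis and vertical below 0.08 rad and linear speed of sample_dish below 0.02 m/s); the robot touches nothing.
It fails at once if the lock drops into a notch on the way (button less than 1.5 mm down with the stage more than 6 mm from its parked position and more than 5 mm from the stop) (value of joint lock_button below 0.0015 m and value of joint stage above 0.006 m and not (horizontal distance between stage_nose and stop_face below 0.005 m)).
It fails at once if the dish is lifted, tipped or knocked out of its seat (not (horizontal distance between sample_dish and dish_seat below 0.006 m and distance between sample_dish and dish_seat below 0.008 m and angle between sample_dish's own z axis and vertical below 0.08 rad)).
It fails at once if the camera post is touched (more than 2 N) (contact force between any of the fingers, the arm and camera_post above 2 N).
It fails at once if a thing standing about is moved by more than 20 mm or knocked over (distance of any of vial_a, capped_bottle, knurled_knob, spare_dish, ear_bar from where it was at the start of the episode above 0.02 m or angle between any of vial_a, capped_bottle, knurled_knob, spare_dish, ear_bar's own z axis and vertical above 0.3 rad).
It also fails if it takes over 43 s, if anything falls off the work surface, if the arm or the gripper's body presses on something with over 40 N, if the wrist force passes 120 N, or if a joint passes its speed limit or range.

### The arm

A 6-joint arm with a two-finger parallel gripper is mounted at the origin on a cart in front of the work surface, level with it; the furniture and walls round the work are solid. World frame = base frame: x ahead of the robot, y to its left, z up, the work surface at z = 0. Lengths are in m, angles in rad, forces in N, time in s.
With the tool pointing down it reaches from about 0.325 to 0.9 m from the base axis. Payload 6.1 kg.
Tool frame: the origin (TCP) lies between the finger pads; the fingertips stand 25 mm ahead of it and the grasp point (between the pads) lies 6 mm ahead of it; z points along the fingers, y is the line along which they close (so a half turn about z gives the same grasp; the last joint's range is limited). The gripper opens to 87 mm and grips with 3 to 60 N. Pads are 19 mm wide; open, the fingers measure 117 mm over their backs; the gripper's body (75 mm by 190 mm) begins 51 mm behind the grasp point.
Start: joints at [-0.126, 0.22, 1.526, -0, 1.395, -0.126], TCP at [0.625, -0, 0.248] pointing down, gripper open.
Joint ranges: [-2.98, 2.98], [-0.91, 2.08], [0.09, 2.57], [-1.24, 4.39], [0.2, 2.65], [-2.68, 2.68]. Speed limits (rad/s): [2.57, 2.57, 3.01, 3.14, 3.14, 3.14].

### API

Orientations are given as a unit quaternion [w, x, y, z].
In Python, from bench import arm gives the robot as it stands. The module is installed in compiled form; this text tells all that it offers.
- The arm moves only by the shell command python3 -m handwheel 'ROWS' [OPENING] [FORCE]. ROWS is JSON, a list of rows, each an object of numbers: "dx", "dy", "dz": the shift along the world's x, y, z in mm; "twist": the turn about the world's z in degrees. In form: [{"dx": .., "dy": .., "dz": .., "twist": ..}, ...]. A call has 1 to 12 rows; each row is the pose to reach, as a shift and turn from the pose commanded when the call began; what a row does not reach only later rows make up. A row lasts 1/10 s, in which the tool goes at most 50 mm and 8.59 degrees, less where a joint would pass 70% of its speed; a pose out of reach is approached as far as the arm can. A call with a gripper value outside its range is refused whole. OPENING is the gripper's target within -1 to 1 (fully open at 1, half-way at 0, shut at -1), set as the call begins (- or left out, the last holds). The fingers move at their own pace and stop on an object; FORCE is the grip in N (left out, the last holds). Time passes only in rows, so rows that repeat a pose let the fingers close. It gives the time, the measured TCP pose, the force, the opening and the grip force at its end, in the units of the state.
- arm.read_state(): the state, without advancing time (a new reading comes with each control period).
- arm.get_image(name): name is "scene" or "side" or "wrist"; returns (picture, depth): 400x640x3 uint8, blue, green, red; 400x640 float32, m along the optical axis (not along the pixel's ray), 0 where there is no reading.
- arm.calibration(name): a dict with "fx", "fy", "cx", "cy" (pixels), "world_to_cam" (4x4, takes a point from world to camera coordinates). Camera axes: x right, y up, looking along -z (the intrinsics and any distortion apply to the point x, -y, -z); pixel columns grow to the right and rows downward; lengths in m; the calibration is good to about 2 mm. A picture is of the moment at which its call begins: read the wrist's pose just before it. calibration takes no time and is no camera call; for the wrist camera it gives the pose at the moment of the call.
- arm.hand_in(): hands the job in; it is judged then, once.
The state is a dict: "time": time; "joints": joint angles; "qvel": joint speeds; "joint_efforts": joint torques, N m; "ee_pos": TCP position; "ee_rot": TCP orientation; "wrist_force": force on the tool from outside, world axes, zero at the start; "torque": the same for the moment, N m; "gripper_width": opening from 0.0 (shut) to 1.0 (fully open); "grip_force": force on a finger pad.
Only numpy, scipy, OpenCV 4.12 (cv2) and the standard library are available. Lean on these libraries where they do the work, as an engineer would, in place of code of your own. Each camera call takes 0.05 s, during which the arm holds its last target. There are 200 camera calls.

## Working session

There is one attempt and no reset: what is moved stays moved. The work goes in short steps, Python scripts to look and compute and a shell command to move; the robot and the scene stay as the last step left them, time stands still between calls to the robot, and variables do not carry over. Pictures are saved under pics/ and viewed, at most 10 in all, crops included, and the job is handed in when it is done.

```bash
mkdir -p pics; cat > h.py <<'E'
import numpy as np, cv2
from bench import arm
def pts(name):
    c=arm.calibration(name); im,d=arm.get_image(name)
    v,u=np.mgrid[0:400,0:640]
    P=np.stack([(u-c['cx'])/c['fx']*d,-(v-c['cy'])/c['fy']*d,-d,np.ones_like(d)],-1)
    W=P@np.linalg.inv(np.array(c['world_to_cam'])).T
    W[d==0]=np.nan
    return im,d,W[...,:3]
def ray(name,u,v,z,c=None):
    c=c or arm.calibration(name); T=np.linalg.inv(np.array(c['world_to_cam']))
    r=T[:3,:3]@np.array([(u-c['cx'])/c['fx'],-(v-c['cy'])/c['fy'],-1]); o=T[:3,3]
    return o+r*(z-o[2])/r[2]
E
python3 - <<'E'
from h import *
for n in ("scene","side","wrist"):
    c=arm.calibration(n); print(n,{k:(v if k!='world_to_cam' else np.round(np.linalg.inv(np.array(v))[:3,3],3)) for k,v in c.items()})
    im,d,W=pts(n); cv2.imwrite(f"pics/{n}.png",im); np.save(n,W)
print(arm.read_state())
a=[cv2.imread(f"pics/{n}.png") for n in("scene","side","wrist")]
E
```

```text
scene {'fx': 503.00643750057026, 'fy': 503.00643750057026, 'cx': 330.69809847317777, 'cy': 210.07523217937364, 'world_to_cam': array([ 0.045, -0.683,  0.571])}
side {'fx': 384.4474319182449, 'fy': 384.4474319182449, 'cx': 320.26487693715427, 'cy': 192.91160075416025, 'world_to_cam': array([0.877, 0.515, 0.443])}
wrist {'fx': 331.2331056390037, 'fy': 331.2331056390037, 'cx': 321.8290999880506, 'cy': 197.04839695964804, 'world_to_cam': array([0.624, 0.084, 0.385])}
{'time': 0.15, 'joints': array([-1.26095472e-01,  2.21075876e-01,  1.52734363e+00,  2.67785771e-06,
        1.39471388e+00, -1.26094326e-01]), 'qvel': array([ 0.00057781, -0.0003597 , -0.00374421,  0.00010482, -0.00123751,
        0.00052439]), 'joint_efforts': array([ 5.44750201e-04, -4.95191681e+01, -3.87881935e+01,  6.99610985e-02,
        5.31197037e-02, -7.11234907e-05]), 'ee_pos': array([6.24555849e-01, 5.61509430e-05, 2.46671868e-01]), 'ee_rot': array([-6.09719764e-04,  7.07107143e-01,  7.07106000e-01, -4.70858651e-04]), 'wrist_force': array([ 0.36605552, -0.34732779,  0.02187219]), 'torque': array([ 0.0336446 , -0.02890219,  0.02711063]), 'grip_force': 0.0, 'gripper_width': 0.9992171381808403}
```

View pics/scene.png

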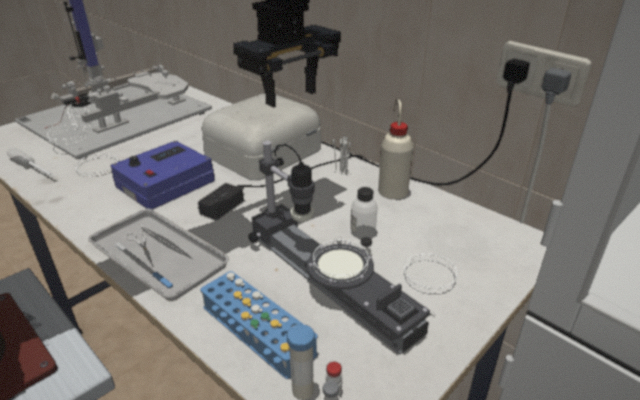

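View pics/side.png

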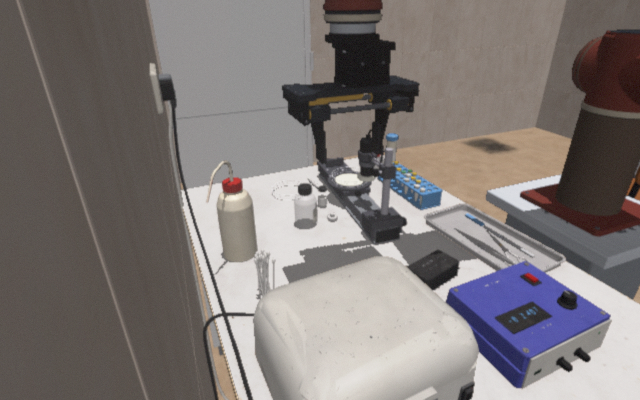

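View pics/wrist.png

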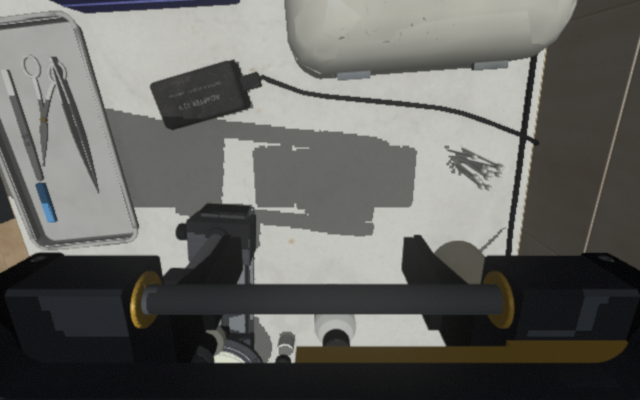

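The scene picture shows the rail running from the button end (~(403,308)) to the post block (~(270,225)), with the dish at (340,263). Next I'll get the coordinates and a close crop.

```bash
python3 - <<'E'
from h import *
W=np.load("scene.npy"); im=cv2.imread("pics/scene.png")
c=im[200:360,230:450]; cv2.imwrite("pics/crop1.png",cv2.resize(c,None,fx=3.6,fy=3.6,interpolation=cv2.INTER_CUBIC))
# stage top surface (z 0.040-0.050) points in the rail area
def fit(lo,hi,sl=(slice(200,360),slice(230,450))):
    P=W[sl].reshape(-1,3); return P[(P[:,2]>lo)&(P[:,2]<hi)]
P=fit(.041,.048); print(len(P))
r=cv2.minAreaRect(P[:,:2].astype(np.float32)*1000); print("45mm layer",r,cv2.boxPoints(r))
for uv in [(402,305),(403,300),(400,308),(383,292),(340,265),(265,225),(300,180),(366,240),(364,200),(430,272),(330,370),(300,340),(254,238)]:
    print(uv,np.round(W[uv[1],uv[0]],4))
E
```

```text
3208
45mm layer ((476.142333984375, -221.08114624023438), (352.8521728515625, 276.3230285644531), 59.04525375366211) [[ 266.91196   -301.31464  ]
 [ 503.87936   -443.4444   ]
 [ 685.3727    -140.84766  ]
 [ 448.4053       1.2821045]]
(402, 305) [ 0.4913 -0.3868  0.0537]
(403, 300) [ 0.5029 -0.3798  0.0509]
(400, 308) [ 0.4841 -0.3888  0.0541]
(383, 292) [ 0.5013 -0.3435  0.0435]
(340, 265) [ 0.4945 -0.2591  0.0498]
(265, 225) [ 0.4783 -0.0889  0.0492]
(300, 180) [ 0.4906 -0.1729  0.1723]
(366, 240) [ 0.5732 -0.2445  0.05  ]
(364, 200) [ 0.6263 -0.1902  0.0823]
(430, 272) [ 0.6373 -0.3388 -0.0021]
(330, 370) [ 0.3384 -0.3934  0.051 ]
(300, 340) [ 0.3118 -0.3688  0.1073]
(254, 238) [ 0.4569 -0.0823  0.028 ]
```

View pics/crop1.png

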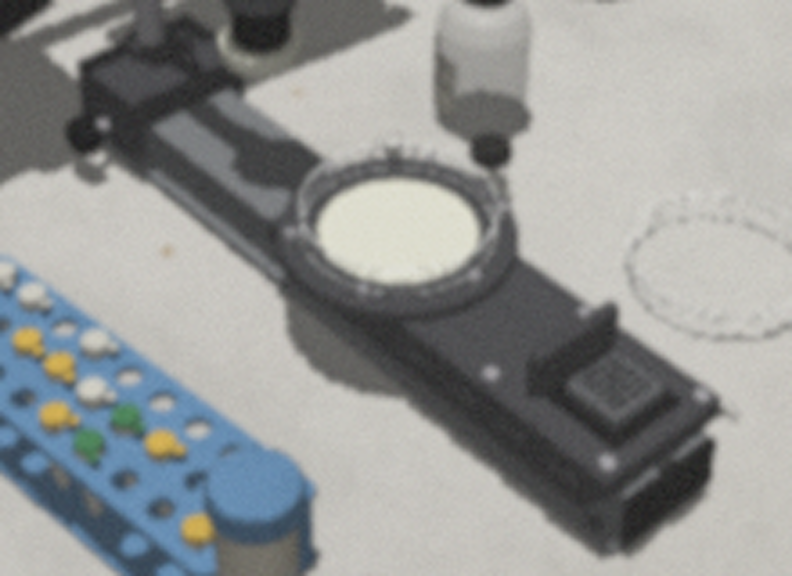

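The crop shows the button centre at crop (618,388), the thumb rest just ahead of it, and the dish insert centred at crop (400,232). I'll compute the rail yaw and button position from these.

```bash
python3 - <<'E'
from h import *
W=np.load("scene.npy")
f=lambda x,y:(230+x/3.6-.36,200+y/3.6-.36)
b=ray("scene",*f(618,388),.054); d=ray("scene",*f(400,232),.053)
print("button",b,"dish",d,"dist",np.linalg.norm((d-b)[:2]),"yaw",np.degrees(np.arctan2(-(d-b)[0],(d-b)[1])))
# stage plate right/left corner pixels at z=.045
for n,p in {"rear right":(718,402),"rear left":(605,480),"rest top L":(530,368),"rest top R":(612,308)}.items():
    print(n,ray("scene",*f(*p),.045 if 'rear' in n else .068))
# depth: button top, plate edges
R=W[200:360,230:450].reshape(-1,3); R=R[(abs(R[:,0]-.49)<.06)&(R[:,1]>-.44)&(R[:,1]<-.06)]
for y in np.arange(-.42,-.08,.02):
    s=R[(abs(R[:,1]-y)<.01)&(R[:,2]>.025)&(R[:,2]<.058)]
    if len(s)>5: print(round(y,2),len(s),np.round(np.percentile(s[:,0],[2,98]),4),np.round(np.median(s[:,2]),4))
s=R[(R[:,2]>.0515)&(R[:,1]<-.36)&(R[:,2]<.058)]; print("button depth",s.mean(0),s.min(0),s.max(0))
E
```

```text
button [ 0.48645388 -0.38933442  0.054     ] dish [ 0.49418182 -0.26100094  0.053     ] dist 0.12856594474766125 yaw -3.4460587140566066
rear right [ 0.51667559 -0.41727597  0.045     ]
rear left [ 0.45195011 -0.41139744  0.045     ]
rest top L [ 0.45843986 -0.36627476  0.068     ]
rest top R [ 0.50859253 -0.36712591  0.068     ]
-0.42 457 [0.4528 0.5182] 0.0347
-0.4 646 [0.4516 0.5191] 0.0442
-0.38 526 [0.4528 0.5209] 0.0442
-0.36 415 [0.454  0.5208] 0.044
-0.34 450 [0.4555 0.5235] 0.0433
-0.32 498 [0.457  0.5255] 0.0431
-0.3 569 [0.4577 0.5296] 0.0486
-0.28 538 [0.4465 0.5394] 0.0494
-0.26 543 [0.4437 0.5459] 0.0494
-0.24 497 [0.4455 0.5445] 0.0494
-0.22 343 [0.4562 0.5363] 0.0494
-0.2 65 [0.465  0.5155] 0.0481
-0.18 160 [0.4763 0.5253] 0.0301
-0.16 191 [0.4775 0.527 ] 0.03
-0.14 181 [0.4792 0.5278] 0.03
-0.12 174 [0.4804 0.5287] 0.03
-0.1 471 [0.4723 0.5365] 0.0395
button depth [ 0.4865225  -0.38202654  0.05327476] [ 0.46382429 -0.40197863  0.05150025] [ 0.51332895 -0.36048297  0.05795083]
```

```bash
python3 -m handwheel '[{"dx":0,"dy":0,"dz":40},{"dx":0,"dy":-20,"dz":60},{"dx":-15,"dy":-60,"dz":60,"twist":-1},{"dx":-30,"dy":-100,"dz":60,"twist":-2},{"dx":-45,"dy":-140,"dz":60,"twist":-3},{"dx":-60,"dy":-180,"dz":60,"twist":-4},{"dx":-75,"dy":-220,"dz":60,"twist":-4},{"dx":-95,"dy":-260,"dz":60,"twist":-4},{"dx":-110,"dy":-300,"dz":60,"twist":-4},{"dx":-125,"dy":-340,"dz":60,"twist":-4},{"dx":-139,"dy":-380,"dz":40,"twist":-4},{"dx":-139,"dy":-386,"dz":0,"twist":-4}]' -1 20
python3 -m handwheel '[{"dx":0,"dy":0,"dz":-40},{"dx":0,"dy":0,"dz":-80},{"dx":0,"dy":0,"dz":-110},{"dx":0,"dy":0,"dz":-115},{"dx":0,"dy":0,"dz":-115}]'
python3 - <<'E'
from h import *
print(arm.read_state()['ee_pos'])
im,d,W=pts("wrist"); np.save("w2",W); a=cv2.imwrite("pics/w2.png",im)
im2,d,W=pts("scene"); np.save("s2",W)
c=cv2.resize(im2[200:360,300:480],None,fx=2.5,fy=2.5,interpolation=cv2.INTER_CUBIC)
cv2.imwrite("pics/s2.png",c)
E
```

```text
[6.24555849e-01 5.61509430e-05 2.46671868e-01]invalid input
invalid input
```

View pics/w2.png

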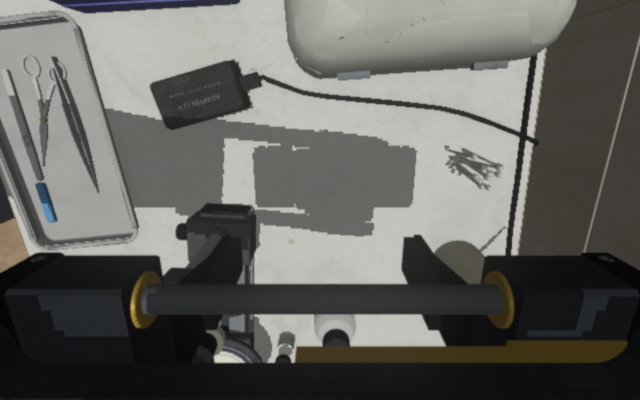

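View pics/s2.png

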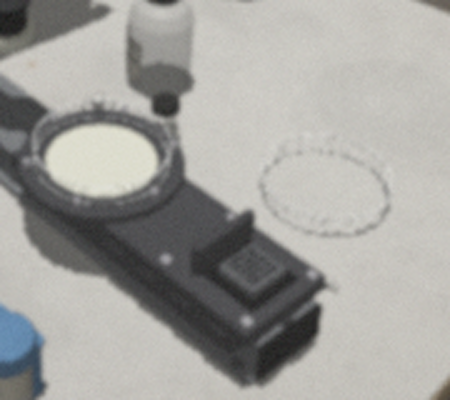

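Both moves were refused, so the arm is still at its start pose and both pictures show the unchanged scene. The rows apparently need all four keys.

```bash
python3 -m handwheel '[{"dx":0,"dy":0,"dz":40,"twist":0},{"dx":0,"dy":-20,"dz":60,"twist":0},{"dx":-15,"dy":-60,"dz":60,"twist":-1},{"dx":-30,"dy":-100,"dz":60,"twist":-2},{"dx":-45,"dy":-140,"dz":60,"twist":-3},{"dx":-60,"dy":-180,"dz":60,"twist":-4},{"dx":-75,"dy":-220,"dz":60,"twist":-4},{"dx":-95,"dy":-260,"dz":60,"twist":-4},{"dx":-110,"dy":-300,"dz":60,"twist":-4},{"dx":-125,"dy":-340,"dz":60,"twist":-4},{"dx":-139,"dy":-380,"dz":40,"twist":-4},{"dx":-139,"dy":-386,"dz":0,"twist":-4}]' -1 20
```

```text
time: 1.45
ee_pos: [0.4854, -0.3921, 0.251]
ee_rot: [0.004, 0.733, 0.68, -0.001]
wrist_force: [0.3, -0.6, -1.0]
gripper_width: 0.034
grip_force: 0.0
```

```bash
python3 -m handwheel '[{"dx":0,"dy":0,"dz":-40,"twist":0},{"dx":0,"dy":0,"dz":-80,"twist":0},{"dx":0,"dy":0,"dz":-120,"twist":0},{"dx":0,"dy":0,"dz":-140,"twist":0},{"dx":0,"dy":0,"dz":-140,"twist":0},{"dx":0,"dy":0,"dz":-140,"twist":0}]'
python3 - <<'E'
from h import *
im,d,W=pts("wrist"); np.save("w2",W); cv2.imwrite("pics/w3.png",im)
im2,d,W=pts("scene"); np.save("s2",W)
c=cv2.resize(im2[200:360,300:480],None,fx=3.3,fy=3.3,interpolation=cv2.INTER_CUBIC)
cv2.imwrite("pics/s3.png",c)
s=arm.read_state();print(s['ee_pos'],s['ee_rot'],s['gripper_width'])
E
```

```text
time: 2.05
ee_pos: [0.4861, -0.3861, 0.1079]
ee_rot: [-0.0, 0.731, 0.682, -0.0]
wrist_force: [0.4, 0.2, 0.8]
gripper_width: 0.006
grip_force: 0.0
[ 0.48708703 -0.3870809   0.10982694] [1.76536766e-03 7.31332826e-01 6.82018459e-01 4.24921143e-05] 0.0034593851210245933
```

View pics/s3.png

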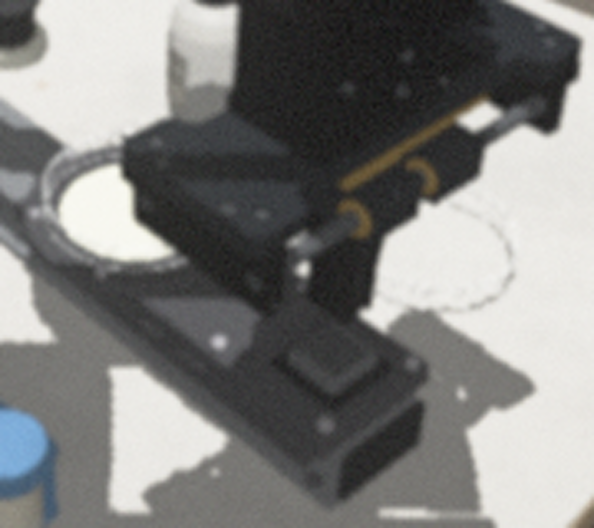

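View pics/w3.png

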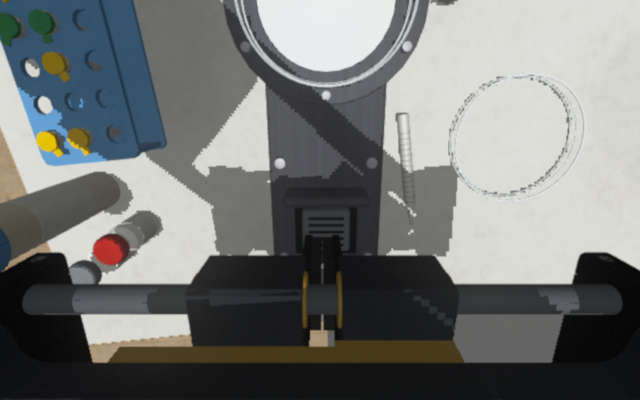

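The wrist view shows the closed fingertips at about (323,238), just behind the rest (rows 188–206), with the button's visible front edge at about (326,207). The scene view is clear of contact. I'll check the offset along the rail.

```bash
python3 - <<'E'
from h import *
c=arm.calibration("wrist")
for n,u,v,z in [("btn front",326,207,.054),("btn L",303,225,.054),("btn R",350,225,.054),("rest top far",326,189,.068),("rest top near",326,206,.068),("tip front",323,236,.084),("pin nearest",326,95,.058),("plate L",275,150,.045),("plate R",384,150,.045)]:
    print(n,np.round(ray("wrist",u,v,z,c),4))
E
```

```text
btn front [ 0.4905 -0.3711  0.054 ]
btn L [ 0.4753 -0.3821  0.054 ]
btn R [ 0.5048 -0.3842  0.054 ]
rest top far [ 0.4914 -0.3554  0.068 ]
rest top near [ 0.4907 -0.3656  0.068 ]
tip front [ 0.4881 -0.377   0.084 ]
pin nearest [ 0.4948 -0.3049  0.058 ]
plate L [ 0.4616 -0.3351  0.045 ]
plate R [ 0.5284 -0.3397  0.045 ]
```

```bash
python3 -m handwheel '[{"dx":1,"dy":0,"dz":-12,"twist":0},{"dx":1,"dy":0,"dz":-22,"twist":0},{"dx":1,"dy":0,"dz":-27,"twist":0},{"dx":1,"dy":0,"dz":-30,"twist":0},{"dx":1,"dy":0,"dz":-33,"twist":0},{"dx":1,"dy":0,"dz":-33,"twist":0}]'
```

```text
time: 2.75
ee_pos: [0.4866, -0.3856, 0.0743]
ee_rot: [-0.001, 0.731, 0.682, -0.0]
wrist_force: [-2.9, 2.4, 4.8]
gripper_width: 0.007
grip_force: 2.5
```

```bash
python3 -m handwheel '[{"dx":0,"dy":0,"dz":-1,"twist":0},{"dx":0,"dy":0,"dz":-2,"twist":0},{"dx":0,"dy":0,"dz":-2,"twist":0}]'
```

```text
time: 3.05
ee_pos: [0.487, -0.3859, 0.073]
ee_rot: [-0.0, 0.731, 0.682, 0.0]
wrist_force: [-3.5, 2.2, 5.3]
gripper_width: 0.008
grip_force: 2.8
```

```bash
python3 -m handwheel '[{"dx":0,"dy":0,"dz":-1,"twist":0},{"dx":0,"dy":0,"dz":-2,"twist":0},{"dx":0,"dy":0,"dz":-3,"twist":0},{"dx":0,"dy":0,"dz":-3,"twist":0}]'
```

```text
time: 3.45
ee_pos: [0.4871, -0.3861, 0.0722]
ee_rot: [-0.0, 0.731, 0.682, -0.0]
wrist_force: [-7.8, 7.5, 18.6]
gripper_width: 0.005
grip_force: 9.0
```

```bash
python3 -m handwheel '[{"dx":0,"dy":3,"dz":0,"twist":0},{"dx":0,"dy":7,"dz":0,"twist":0},{"dx":1,"dy":11,"dz":0,"twist":0},{"dx":1,"dy":15,"dz":0,"twist":0},{"dx":1,"dy":19,"dz":0,"twist":0},{"dx":2,"dy":23,"dz":0,"twist":0},{"dx":2,"dy":27,"dz":0,"twist":0},{"dx":2,"dy":31,"dz":0,"twist":0},{"dx":2,"dy":35,"dz":0,"twist":0},{"dx":3,"dy":39,"dz":0,"twist":0},{"dx":3,"dy":42,"dz":0,"twist":0},{"dx":3,"dy":42,"dz":0,"twist":0}]'
python3 - <<'E'
from h import *
im,d,W=pts("wrist"); cv2.imwrite("pics/w4.png",im)
c=arm.calibration("wrist")
print(arm.read_state()['ee_pos'],arm.read_state()['wrist_force'])
E
```

```text
time: 4.65
ee_pos: [0.4899, -0.3455, 0.0722]
ee_rot: [0.001, 0.731, 0.682, -0.001]
wrist_force: [-9.4, 1.8, 15.3]
gripper_width: 0.001
grip_force: 7.9
[ 0.48986554 -0.34553105  0.07218711] [-8.89523203  1.6737371  16.80120589]
```

View pics/w4.png

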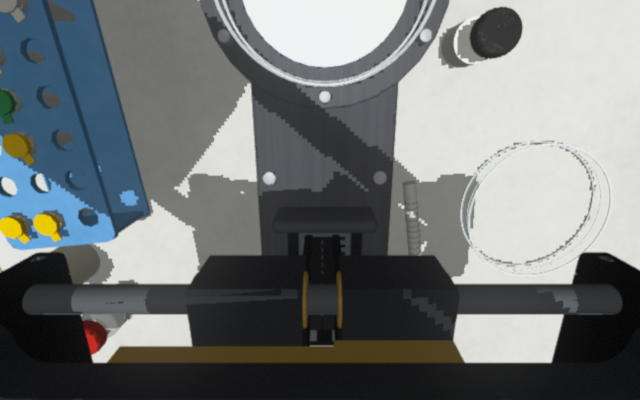

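The stage rides along with the finger: the rest is at rows 208–232, the dish pin is still at (325,97), and the bystanders are untouched. I'll continue towards the stop.

```bash
python3 -m handwheel '[{"dx":0,"dy":3,"dz":0,"twist":0},{"dx":0,"dy":7,"dz":0,"twist":0},{"dx":1,"dy":11,"dz":0,"twist":0},{"dx":1,"dy":15,"dz":0,"twist":0},{"dx":1,"dy":19,"dz":0,"twist":0},{"dx":2,"dy":23,"dz":0,"twist":0},{"dx":2,"dy":27,"dz":0,"twist":0},{"dx":2,"dy":31,"dz":0,"twist":0},{"dx":2,"dy":35,"dz":0,"twist":0},{"dx":3,"dy":39,"dz":0,"twist":0},{"dx":3,"dy":43,"dz":0,"twist":0},{"dx":3,"dy":46,"dz":0,"twist":0}]'
python3 -m handwheel '[{"dx":0,"dy":2,"dz":0,"twist":0},{"dx":0,"dy":4,"dz":0,"twist":0},{"dx":0,"dy":6,"dz":0,"twist":0},{"dx":0,"dy":8,"dz":0,"twist":0},{"dx":0,"dy":8,"dz":0,"twist":0}]'
```

```text
time: 5.9
ee_pos: [0.4929, -0.2998, 0.0722]
ee_rot: [0.001, 0.731, 0.682, -0.001]
wrist_force: [-8.7, 0.1, 16.8]
gripper_width: 0.005
grip_force: 7.9
time: 6.4
ee_pos: [0.4934, -0.2916, 0.0722]
ee_rot: [0.001, 0.731, 0.682, -0.001]
wrist_force: [-7.2, 1.0, 15.3]
gripper_width: 0.006
grip_force: 7.8
```

```bash
python3 -m handwheel '[{"dx":0,"dy":1,"dz":0,"twist":0},{"dx":0,"dy":2,"dz":0,"twist":0},{"dx":0,"dy":3,"dz":0,"twist":0},{"dx":0,"dy":4,"dz":0,"twist":0},{"dx":0,"dy":4,"dz":0,"twist":0}]'
python3 -m handwheel '[{"dx":0,"dy":2,"dz":0,"twist":0},{"dx":0,"dy":3,"dz":0,"twist":0},{"dx":0,"dy":4,"dz":0,"twist":0},{"dx":0,"dy":4,"dz":0,"twist":0}]'
```

```text
time: 6.9
ee_pos: [0.4941, -0.2891, 0.0723]
ee_rot: [0.003, 0.731, 0.682, -0.001]
wrist_force: [-4.6, -4.0, 10.9]
gripper_width: 0.002
grip_force: 5.3
time: 7.3
ee_pos: [0.4951, -0.2852, 0.0723]
ee_rot: [0.004, 0.731, 0.682, -0.0]
wrist_force: [-1.1, -4.8, 7.4]
gripper_width: 0.004
grip_force: 3.8
```

```bash
python3 -m handwheel '[{"dx":0,"dy":0,"dz":-1,"twist":0},{"dx":0,"dy":0,"dz":-2,"twist":0},{"dx":0,"dy":2,"dz":-2,"twist":0},{"dx":0,"dy":4,"dz":-2,"twist":0},{"dx":0,"dy":5,"dz":-2,"twist":0},{"dx":0,"dy":5,"dz":-2,"twist":0}]'
python3 - <<'E'
from h import *
im,d,W=pts("scene"); cv2.imwrite("pics/s5.png",cv2.resize(im[150:350,220:460],None,fx=3.2,fy=3,interpolation=cv2.INTER_CUBIC))
print(arm.read_state()['wrist_force'])
E
```

```text
time: 7.9
ee_pos: [0.4961, -0.2823, 0.0722]
ee_rot: [0.006, 0.731, 0.682, -0.001]
wrist_force: [-2.1, -9.0, 13.7]
gripper_width: 0.008
grip_force: 6.8
[-2.31333343 -9.03736781 14.54434408]
```

View pics/s5.png

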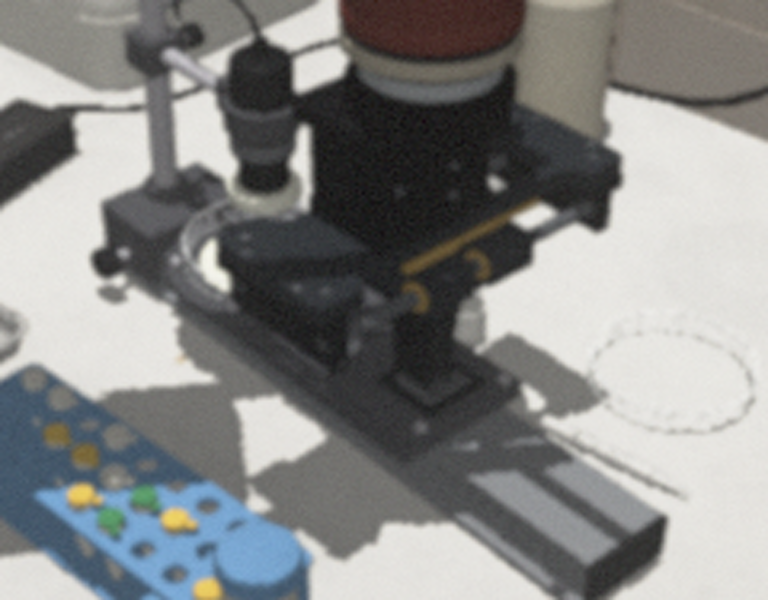

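The stage's buffer end is against the clamp block at crop (175,270), the dish is in its seat under the lens, and the finger is on the button at (430,385). The stop is holding with 9 N, so I'll lift straight up.

```bash
python3 -m handwheel '[{"dx":0,"dy":0,"dz":2,"twist":0},{"dx":0,"dy":0,"dz":5,"twist":0},{"dx":0,"dy":0,"dz":9,"twist":0},{"dx":0,"dy":0,"dz":14,"twist":0},{"dx":0,"dy":0,"dz":22,"twist":0},{"dx":0,"dy":-5,"dz":40,"twist":0},{"dx":0,"dy":-25,"dz":70,"twist":0},{"dx":0,"dy":-60,"dz":100,"twist":0},{"dx":0,"dy":-100,"dz":120,"twist":0},{"dx":0,"dy":-120,"dz":120,"twist":0},{"dx":0,"dy":-120,"dz":120,"twist":0}]'
python3 - <<'E'
from h import *
W0=np.load("scene.npy"); im0=cv2.imread("pics/scene.png")
im,d,W=pts("scene")
s=arm.read_state(); print(s['wrist_force'],s['ee_pos'])
# button & rest heights, plate rear edge
R=W[200:360,200:450].reshape(-1,3); y=R[:,1]; x=R[:,0]
q=R[(abs(x-.493)<.012)&(abs(y+.2915)<.01)]; print("button z",np.median(q[:,2]) if len(q) else None,len(q))
for nm,w in(("0",W0),("1",W)):
    R=w[200:360,200:450].reshape(-1,3); k=(abs(R[:,0]-.49)<.025)&(R[:,2]>.0425)&(R[:,2]<.0465)&(R[:,1]<-.2); print(nm,"rear edge y",np.percentile(R[k,1],1),"rest top y",np.median(R[(abs(R[:,0]-.49)<.03)&(R[:,2]>.062)&(R[:,2]<.07)&(R[:,1]<-.24),1]))
E
```

```text
time: 9.05
ee_pos: [0.4932, -0.4006, 0.1889]
ee_rot: [0.002, 0.732, 0.681, -0.0]
wrist_force: [0.1, -0.1, -0.9]
gripper_width: 0.0
grip_force: 0.0
[0.12625969 0.69783146 0.56482438] [ 0.49285612 -0.39831205  0.18764814]
button z 0.05244244830652656 135
0 rear edge y -0.4147130282144662 rest top y -0.36361622133630683
1 rear edge y -0.31808245781324523 rest top y -0.2687964990923044
```

```bash
python3 - <<'E'
from h import *
W0=np.load("scene.npy"); Ws=[pts("scene")[2] for _ in range(6)]
def m(w,cx,cy):
    R=w.reshape(-1,3); s=lambda a,b,dx,dy:np.nanmedian(R[(abs(R[:,0]-a)<dx)&(abs(R[:,1]-b)<dy)&(R[:,2]>.035)&(R[:,2]<.06),2])
    return np.round([s(cx,cy,.008,.008), s(cx-.026,cy-.002,.005,.012),s(cx+.027,cy,.005,.012)],4)
print(m(W0,.4875,-.3865)); 
for w in Ws: print(m(w,.4935,-.2905))
E
```

```text
[0.0527 0.0433 0.0435]
[0.0526 0.0435 0.0433]
[0.0527 0.0434 0.0434]
[0.0526 0.0435 0.0433]
[0.0525 0.0433 0.0434]
[0.0525 0.0435 0.0432]
[0.0523 0.0432 0.0433]
```

The button stands at the same height above the plate as it did at the start, so it is up and locked. The stage has moved about 96 mm.

```bash
python3 -c "
from bench import arm
print(arm.hand_in())"
```

```text
the job is handed in; nothing more can be done
None
```

The job is handed in: the stage is home against the camera post's stop (about 96 mm moved) with the lock button back up, the dish looked in its seat under the lens just before release, and nothing standing about looked moved; hand-in gave no verdict.

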